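# Feed one kiln prop to the pick-up pad

### The job

Get one kiln prop ready for pick-up: press the red plunger of the dispenser all the way down once and let it come fully back up, so that a single disc comes out onto the front deck, then push that disc sideways along the deck with closed fingertips until the whole disc lies on the green pad. Only press and push, never pinch or lift a disc. Leave the disc that already lies at the other end of the deck, the rest of the stack and the things standing around where they are.

Things in the scene. Friction and masses are not known exactly. Their poses are not given: they have to be found in the camera images.
- dispenser: Fixed dispenser for kiln props. Origin: on the worktop under it; own x to its rear, y to its left, z up (faces the robot at yaw 0). Front part: a grey deck, top 8 mm above the worktop, with aluminium rails 5 mm above the deck round it; free deck from x = -56 to -2 mm and y = -124 to +124 mm (end stops). Magazine and plunger stand behind the deck's middle.
- exit (a point): Point on the deck (8 mm above the worktop) at dispenser x = -28 mm, y = 0. A full stroke pushes the lowest disc out to the front, to lie centred here or up to 10 mm farther forward. On release the next disc drops into place; a second stroke would push that out too.
- magazine (a point): Centre of the top of the blue magazine, 50 mm above the worktop, at dispenser x = 22 mm: a square upright shaft, 48 mm outside, that holds a stack of four discs. Its front face is at dispenser x = -2 mm. Behind it, at x = 58 to 102 mm, is the blue plunger head, 54 mm wide, 44 mm high.
- plunger_top (a point): Centre of the flat top of the red round plunger cap (36 mm across, 8 mm thick), 85 mm above the worktop when up, at dispenser x = 80 mm, y = 0; moves with the plunger.
- plunger (a joint): Plunger travel in m: 0 = up, 0.025 = fully down at its hard stop. Pressed straight down; its spring needs about 3 N to start and up to 8 N at the bottom (a little more when pressed fast), and it comes back up by itself when released.
- disc_1: The lowest disc of the stack, the one that comes out: flat buff ceramic disc with a small brown dot on top, 36 mm across, 12 mm thick, about 20 g, loose. Origin at the centre of its underside (8 mm above the worktop when flat on the deck).
- disc_2: Second disc of the stack, an identical loose disc (36 mm across, 12 mm thick), origin at the centre of its underside.
- disc_3: Third disc of the stack, an identical loose disc (36 mm across, 12 mm thick), origin at the centre of its underside.
- disc_4: Top disc of the stack, an identical loose disc (36 mm across, 12 mm thick), origin at the centre of its underside; it stands out 6 mm above the magazine.
- disc_old: Bystander: the disc fed earlier, an identical loose disc (36 mm across, 12 mm thick), origin at the centre of its underside; it lies on the deck at the end opposite the green pad, 96 mm to the side of the dispenser's centre line.
- green_pad: Target: flat green patch painted on the deck (no height), 53 mm (its x, along the dispenser's x) by 56 mm (its y), at one end of the deck (left or right changes): its centre, the origin, lies at dispenser x = -29 mm and y = +96 or -96 mm. A disc that touches the end stop still lies wholly on it.
- jar: Bystander: loose white jar with a blue lid, 65 mm across, 92 mm high, behind the left half of the deck. Origin at the centre of its underside.
- cuff: Bystander: small loose white cast cuff, 46x36x15 mm, behind the right half of the deck. Origin at the centre of its underside.
- petal: Bystander: loose white bent petal tile, 55x57x16 mm, in front of the deck. Origin at the centre of its underside.
Not all that is in view belongs to the job. What is shaped like the disc_4 but blue or orange is not meant.

How it is judged (in metres and radians):
On the way, in this order (a step that is already met when the one before it is completed fails the run):
1. the plunger is pressed fully down (value of joint plunger above 0.0225 m), for 0.05 s.
2. the plunger is fully up again and one disc lies on the deck in front of the magazine (value of joint plunger below 0.003 m and x of disc_1 in the frame of dispenser below -0.018 m), for 0.2 s.
At the end, for the whole second after the job is handed in: The ejected disc lies flat and at rest on the deck, wholly on the green pad (centre within 12 mm of the pad's centre along each of its sides); the plunger is up; the other three discs are still in the magazine; the earlier disc has moved less than 15 mm (x of disc_1 in the frame of green_pad between -0.012 and 0.012 m and y of disc_1 in the frame of green_pad between -0.012 and 0.012 m and angle between disc_1's own z axis and vertical below 0.1 rad and height (world z) of disc_1 below 0.014 m and linear speed of disc_1 below 0.01 m/s and value of joint plunger below 0.003 m and distance of disc_old from where it was at the start of the episode below 0.015 m and x of disc_2 in the frame of dispenser between 0.008 and 0.036 m and height (world z) of each of disc_2, disc_3, disc_4 below 0.04 m and x of disc_3 in the frame of dispenser between 0.008 and 0.036 m and x of disc_4 in the frame of dispenser between 0.008 and 0.036 m); the robot touches nothing.
It fails at once if a second disc is pushed out (x of disc_2 in the frame of dispenser below 0.006 m).
It fails at once if a disc is lifted (height (world z) of disc_1 above 0.028 m or height (world z) of disc_2 above 0.034 m or height (world z) of disc_3 above 0.046 m or height (world z) of disc_4 above 0.058 m or height (world z) of disc_old above 0.022 m).
It fails at once if the earlier disc is pushed away (distance of disc_old from where it was at the start of the episode above 0.015 m).
It fails at once if a thing standing around is moved or knocked over (distance of any of jar, cuff, petal from where it was at the start of the episode above 0.03 m or angle between jar's own z axis and vertical above 0.5 rad).
It also fails if it takes over 48 s, if anything falls off the work surface, if the arm or the gripper's body presses on something with over 40 N, if the wrist force passes 120 N, or if a joint passes its speed limit or range.

### The arm

A 6-joint arm with a two-finger parallel gripper is mounted at the origin on a cart in front of the work surface, level with it; the furniture and walls round the work are solid. World frame = base frame: x ahead of the robot, y to its left, z up, the work surface at z = 0. Lengths are in mm, angles in rad, forces in N, time in s.
With the tool pointing down it reaches from about 300 to 775 mm from the base axis. Payload 14.6 kg.
Tool frame: the origin (TCP) lies between the finger pads; the fingertips stand 25 mm ahead of it and the grasp point (between the pads) lies 6 mm ahead of it; z points along the fingers, y is the line along which they close (so a half turn about z gives the same grasp; the last joint's range is limited). The gripper opens to 94 mm and grips with 3 to 60 N. Pads are 16 mm wide; open, the fingers measure 119 mm over their backs; the gripper's body (75 mm by 177 mm) begins 78 mm behind the grasp point.
Start: joints at [1.052, 0.3, 1.521, -0, 1.321, -0.067], TCP at [240.118, 494.806, 230.446] pointing down, gripper open.
Joint ranges: [-3.03, 3.03], [-0.79, 2.21], [0.23, 2.52], [-1.04, 4.18], [0, 3.07], [-2.55, 2.55]. Speed limits (rad/s): [2.22, 2.22, 2.57, 3.14, 3.14, 3.14].

### API

Orientations are given as [roll, pitch, yaw] about the fixed x, y, z axes, in that order (R = Rz(yaw) Ry(pitch) Rx(roll)).
In Python, from cell import manip gives the robot as it stands. The module is installed in compiled form; this text tells all that it offers.
- The arm moves only by the tool step_arm, never from a script. Its argument "series" is one flat list of numbers, 5 for each row, row after row: the shift along the world's x, y, z in mm, then the turn about the world's z in rad, then the closure, from 0 (fully open) to 1 (shut). In form: [dx, dy, dz, spin, jaw, dx, dy, dz, spin, jaw, ...]. A call has 1 to 20 rows; each row shifts and turns the commanded pose from where the row before left it; what a row does not reach is not made up. A row lasts 1/8 s, in which the tool goes at most 62.5 mm and 10.7 degrees, less where a joint would pass 70% of its speed; a pose out of reach is approached as far as the arm can. A call is refused whole if a number of a shift passes 62.5 or a number of a turn 0.188, either way. A call with a gripper value outside its range is refused whole. The fingers move at their own pace and stop on an object; "squeeze" is the grip in N (left out, the last holds). Time passes only in rows, so rows that do not move let the fingers close. It gives the time, the measured TCP pose, the force, the opening and the grip force at its end, in the units of the state.
- manip.read_state(): the state, without advancing time (a new reading comes with each control period).
- manip.camera(name): name is "side" or "top"; returns (picture, depth): 420x560x3 uint8, blue, green, red; 420x560 float32, mm along the optical axis (not along the pixel's ray), 0 where there is no reading.
- manip.camera_info(name): a dict with "fovy" (degrees; the focal length in pixels is half the picture's height over the tangent of half this angle, whatever the lens; pixels are square), "cx", "cy" (the principal point, pixels), "eye" and "orientation" of the camera in the world. Camera axes: x right, y down, z forward; pixel columns grow to the right and rows downward; lengths in mm; the calibration is good to about 2 mm. A picture is of the moment at which its call begins. camera_info takes no time and is no camera call.
- manip.sign_off(): hands the job in; it is judged then, once.
The state is a dict: "clock": time; "joints": joint angles; "qd": joint speeds; "effort": joint torques, N m; "eef_pos": TCP position; "eef_rot": TCP orientation; "wrist_force": force on the tool from outside, world axes, zero at the start; "moment": the same for the moment, N m; "finger_gap": finger opening in mm; "finger_force": force on a finger pad.
Only numpy, scipy, OpenCV 4.12 (cv2) and the standard library are available. Lean on these libraries where they do the work, as an engineer would, in place of code of your own. Each camera call takes 0.05 s, during which the arm holds its last target. There are 200 camera calls.

## Working session

There is one attempt and no reset: what is moved stays moved. The work goes in short steps, Python scripts to look and compute and a tool call to move; the robot and the scene stay as the last step left them, time stands still between calls to the robot, and variables do not carry over. Pictures are saved under pics/ and viewed, at most 10 in all, crops included, and the job is handed in when it is done.

Besides the shell and the picture viewer there is one more tool, called as name(argument=value, ...) on one line, values as JSON. step_arm: Moves the arm, as the interface text tells. Its arguments: {"type":"object","properties":{"series":{"type":"array"},"squeeze":{"type":"number"}},"required":["series"]}

```bash
mkdir -p pics
cat > h.py <<'E'
import numpy as np, cv2
from scipy.spatial.transform import Rotation as R
from cell import manip
def cam(n):
    im,d=manip.camera(n); return im,d,manip.camera_info(n)
def world(i,u,v,d=None,z=None):
    f=210/np.tan(np.radians(i["fovy"])/2)
    o=np.array(i["orientation"],float)
    M=o if o.shape==(3,3) else R.from_euler('xyz',o).as_matrix()
    r=M@np.array([(u-i["cx"])/f,(v-i["cy"])/f,1.]); e=np.array(i["eye"],float)
    return e+r*(d if z is None else (z-e[2])/r[2])
E
python3 - <<'E'
from h import *
for n in("top","side"):
    im,d,i=cam(n); cv2.imwrite(f"pics/{n}1.png",im); np.save(n+"1.npy",d); print(n,i)
print(manip.read_state())
E
```

```text
top {'fovy': 48.058720447411275, 'cx': 287.91208025653475, 'cy': 208.93978522222415, 'eye': array([384.79342845, 248.36274585, 963.19783473]), 'orientation': array([-2.93808159e+00, -1.75043855e-03, -1.66027789e+00])}
side {'fovy': 48.902649591689226, 'cx': 283.3136790428187, 'cy': 220.12829732235838, 'eye': array([ 312.55538021, -398.26692412,  605.62550508]), 'orientation': array([-2.21550042, -0.01392506, -0.3495196 ])}
{'clock': 0.1, 'joints': array([ 1.05239715e+00,  3.00407662e-01,  1.52154054e+00,  2.87935286e-05,
        1.32069992e+00, -6.66317830e-02]), 'qd': array([ 0.00081035, -0.00082591, -0.00092425,  0.00014415, -0.00045391,
        0.00087571]), 'effort': array([ 3.55137690e-04, -5.32654738e+01, -3.53284836e+01,  7.08750682e-02,
        2.35010160e-02, -8.40348821e-05]), 'eef_pos': array([240.0097533 , 494.62637867, 229.93826501]), 'eef_rot': array([-3.14054139e+00, -9.81034580e-05,  2.68981807e+00]), 'wrist_force': array([-0.39781262, -0.36958433, -0.36149208]), 'moment': array([ 6.46439384e-03,  5.30834872e-05, -5.89215116e-02]), 'finger_force': 0.0, 'finger_gap': 93.82769818765175}
```

View pics/top1.png

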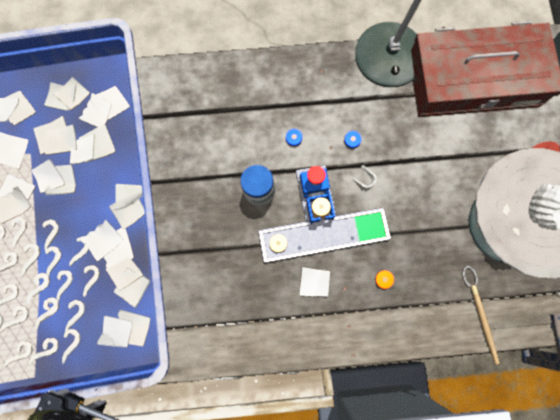

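View pics/side1.png

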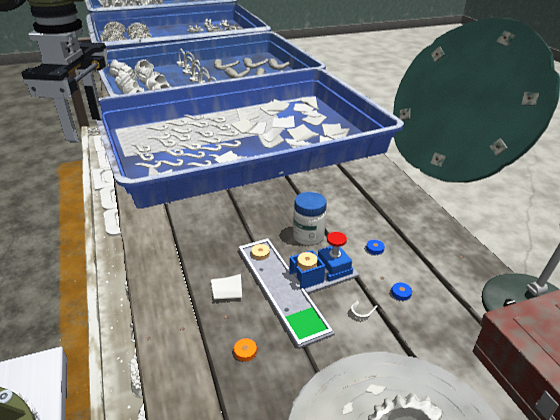

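The top view shows the red cap at about (316,175), the stack at (320,206), the old disc at (278,243) and the green pad at (371,227), which is the right end (−y). The petal is at (315,282), the cuff at (365,178) and the jar at (257,182).

```bash
cat >> h.py <<'E'
def blob(im,lo,hi,roi):
    x0,y0,x1,y1=roi; m=cv2.inRange(cv2.cvtColor(im[y0:y1,x0:x1],cv2.COLOR_BGR2HSV),np.array(lo),np.array(hi))
    c=max(cv2.findContours(m,cv2.RETR_EXTERNAL,cv2.CHAIN_APPROX_NONE)[0],key=cv2.contourArea)
    M=cv2.moments(c); return M["m10"]/M["m00"]+x0,M["m01"]/M["m00"]+y0,M["m00"],cv2.minAreaRect(c)
E
python3 - <<'E'
from h import *
Z=dict(cap=85,pad=8,old=20,stack=56)
rois=dict(top=dict(cap=(300,160,335,192),pad=(345,205,395,250),old=(266,232,292,254),stack=(308,195,334,217)),
 side=dict(cap=(322,228,352,250),pad=(280,300,340,350),old=(248,240,275,262),stack=(295,250,320,270)))
col=dict(cap=((0,150,90),(8,255,255)),pad=((45,120,60),(80,255,255)),old=((10,50,120),(32,255,255)),stack=((10,50,120),(32,255,255)))
P={}
for n in rois:
    im=cv2.imread(f"pics/{n}1.png"); d=np.load(n+"1.npy"); i=manip.camera_info(n)
    for k in rois[n]:
        u,v,a,r=blob(im,*col[k],rois[n][k]); p=world(i,u,v,z=Z[k]); P[n,k]=p
        print(n,k,round(u,1),round(v,1),a,np.round(p,1),"depth",np.round(world(i,u,v,d[int(v+.5),int(u+.5)]),1),[round(x,1) for x in r[1]])
        if k=="pad":
            b=np.array([world(i,*q,z=8)[:2] for q in cv2.boxPoints(r)]); print(np.round(b,1).tolist())
for n in rois:
    a=P[n,"cap"]-P[n,"stack"]; b=P[n,"old"]-P[n,"pad"]
    print(n,"yaw",np.arctan2(a[1],a[0]),np.hypot(*a[:2]),np.arctan2(-b[0],b[1]),np.hypot(*b[:2]))
E
```

```text
top cap 315.8 174.6 182.5 [627.9 170.9  85. ] depth [627.8 170.9  85.3] [16.0, 14.0]
top pad 369.7 226.2 571.0 [529.8  64.8   8. ] depth [529.9  64.6   7.3] [24.1, 26.1]
[[1090.8, 815.5], [1098.7, 758.2], [1038.0, 746.5], [1030.3, 803.3]]
top old 276.4 249.8 10.0 [497.2 259.8  20. ] depth [497.2 259.8  19.8] [14.3, 5.1]
top stack 319.5 212.8 25.0 [557.8 168.9  56. ] depth [557.6 169.   57.3] [19.4, 13.2]
side cap 336.5 238.2 195.0 [628.1 168.3  85. ] depth [628.5 169.1  84.3] [14.0, 19.0]
side pad 305.6 322.7 718.0 [530.4  66.8   8. ] depth [530.4  66.8   8. ] [26.3, 33.8]
[[-148.0, 2409.7], [-14.0, 2648.4], [54.3, 2104.2], [-65.7, 1938.9]]
side old 260.5 251.0 202.0 [511.1 251.9  20. ] depth [511.2 252.1  19.8] [15.0, 18.0]
side stack 307.3 259.8 223.5 [570.2 161.6  56. ] depth [569.5 160.   57.6] [17.3, 19.0]
top yaw 0.027878061071083354 70.07179889540123 0.16568270125387494 197.77114841282054
side yaw 0.11516168368554502 58.223491241007785 0.10389639315324882 186.0624071686611
```

Run:
```python
from h import *
im=cv2.imread("pics/top1.png"); i=manip.camera_info("top")
h=cv2.cvtColor(im,cv2.COLOR_BGR2HSV)
print(h[243,270:288].tolist(), h[206,311:330].tolist())
for k,roi,z in(("old",(264,230,294,256),20),("stack",(306,194,336,220),56)):
    u,v,a,r=blob(im,(8,45,150),(40,255,255),roi); print(k,u,v,a,world(i,u,v,z=z))
u,v,a,r=blob(im,(45,120,60),(80,255,255),(345,205,395,250))
b=cv2.boxPoints(r)+[345,205]; w=np.array([world(i,*q,z=8)[:2] for q in b]); print(w.round(1).tolist()); e=np.diff(w,axis=0); print(np.hypot(*e.T),np.degrees(np.arctan2(e[:,1],e[:,0])))
cv2.imwrite("pics/c1.png",cv2.resize(im[150:270,240:400],None,fx=5,fy=5,interpolation=cv2.INTER_CUBIC))
```

```text
[[27, 36, 253], [29, 21, 255], [30, 22, 254], [30, 20, 254], [30, 21, 254], [28, 27, 254], [25, 54, 251], [22, 73, 247], [21, 83, 245], [21, 69, 248], [26, 48, 251], [29, 23, 254], [30, 18, 254], [30, 18, 254], [30, 18, 254], [30, 21, 254], [25, 33, 251], [17, 21, 234]] [[4, 13, 154], [26, 63, 249], [30, 22, 255], [28, 15, 255], [30, 13, 254], [30, 15, 254], [30, 15, 254], [27, 23, 254], [24, 43, 252], [22, 65, 249], [21, 70, 248], [22, 65, 249], [26, 35, 252], [28, 19, 254], [30, 16, 254], [30, 14, 254], [28, 14, 255], [30, 16, 255], [27, 43, 255]]
old 276.04938271604937 249.8395061728395 13.5 [497.08804863 260.55285141  20.        ]
stack 318.93518518518516 210.59259259259258 18.0 [562.38889987 169.61545528  56.        ]
[[552.1, 93.1], [558.1, 39.1], [508.2, 35.8], [502.4, 89.3]]
[54.3196349  49.99503296 53.76015807] [ -83.67340997 -176.23154146   96.20378924]
```

View pics/c1.png

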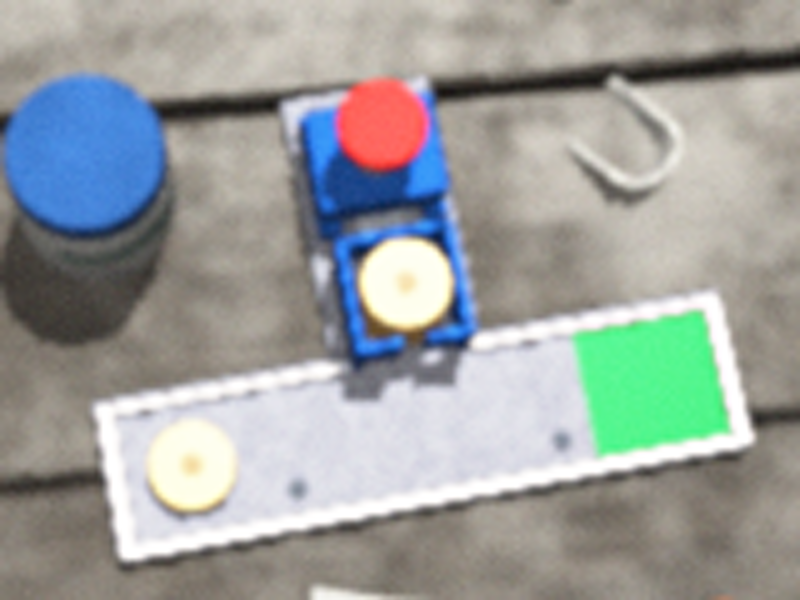

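The crop (5x, offset 240,150) shows the old disc at (192,466), the stack disc at (406,283) and the cap at (382,125). The outer rail corners are (98,402), (715,292), (752,440) and (122,560).

```bash
cat >> h.py <<'E'
def fit(L,W):
    L=np.array(L,float);W=np.array(W,float);l=L-L.mean(0);w=W-W.mean(0)
    y=np.arctan2((l[:,0]*w[:,1]-l[:,1]*w[:,0]).sum(),(l*w).sum())
    return W.mean(0)-R2(y)@L.mean(0),y
def R2(y): return np.array([[np.cos(y),-np.sin(y)],[np.sin(y),np.cos(y)]])
E
python3 - <<'E'
from h import *
i=manip.camera_info("top")
w=lambda u,v,z:world(i,(u-2)/5+240,(v-2)/5+150,z=z)[:2]
C=np.array([w(*q,13) for q in((98,402),(715,292),(752,440),(122,560))]);print(C.round(1).tolist())
e=np.roll(C,-1,0)-C;print(np.hypot(*e.T).round(1),np.degrees(np.arctan2(e[:,1],e[:,0])).round(2), C.mean(0))
old=w(192,466,20);st=w(406,283,56);print("old",old,"stack",st)
L=[(80,0),(80,0),(22,0),(22,0),(-29,-96),(-29,-96),(-29,0)]
W=[(627.9,170.9),(628.1,168.3),st,(570.2,161.6),(529.8,64.8),(530.4,66.8),C.mean(0)]
o,y=fit(L,W);print("fit",o,y);print("res",(np.array(W)-o-np.array(L)@R2(y).T).round(1).tolist())
for n,l in dict(exit=(-28,0),cap=(80,0),pad=(-29,-96)).items(): print(n,(o+R2(y)@l).round(1))
print("old local",R2(y).T@(old-o),R2(y).T@(np.array((511.1,251.9))-o))
E
```

```text
[[541.5, 291.5], [564.5, 34.6], [502.1, 27.6], [476.4, 286.8]]
[257.9  62.8 260.5  65.2] [ -84.86 -173.59   95.67    4.1 ] [521.14191152 160.1084497 ]
old [510.91364447 255.43957718] stack [570.84215326 165.05159785]
fit [549.14131697 162.54467406] 0.09338926498088654
res [[-0.9, 0.9], [-0.7, -1.7], [-0.2, 0.5], [-0.8, -3.0], [0.6, 0.5], [1.2, 2.5], [0.9, 0.3]]
exit [521.3 159.9]
cap [628.8 170. ]
pad [529.2  64.3]
old local [-29.3983095   96.05497055] [-29.54284426  92.51343915]
```

step_arm(series=[24.3,-20.3,0,-0.064,1,24.3,-20.3,0,-0.064,1,24.3,-20.3,0,-0.064,1,24.3,-20.3,0,-0.064,1,24.3,-20.3,0,-0.064,1,24.3,-20.3,0,-0.064,1,24.3,-20.3,0,-0.064,1,24.3,-20.3,0,-0.064,1,24.3,-20.3,-10,-0.064,1,24.3,-20.3,-10,-0.064,1,24.3,-20.3,-10,-0.064,1,24.3,-20.3,-10,-0.064,1,24.3,-20.3,-10,-0.064,1,24.3,-20.3,-10,-0.064,1,24.3,-20.3,-10,-0.064,1,24.3,-20.3,-10,-0.064,1,0,0,-10,0,1,0,0,-10,0,1,0,0,0,0,1,0,0,0,0,1], squeeze=15)

```text
clock: 2.6
eef_pos: [628.7, 170.6, 131.0]
eef_rot: [3.141, -0.0, 1.667]
wrist_force: [0.2, 0.2, -0.2]
finger_gap: 0.7
finger_force: 0.0
```

step_arm(series=[0,0,-7,0,1,0,0,-7,0,1,0,0,-5,0,1,0,0,-4,0,1,0,0,-4,0,1,0,0,-4,0,1,0,0,0,0,1])

```text
clock: 3.48
eef_pos: [628.9, 170.0, 99.5]
eef_rot: [-3.141, 0.0, 1.666]
wrist_force: [-2.5, -0.7, 3.8]
finger_gap: 0.6
finger_force: 1.9
```

step_arm(series=[0,0,-3,0,1,0,0,-3,0,1,0,0,-3,0,1,0,0,-3,0,1,0,0,-2,0,1,0,0,0,0,1,0,0,0,0,1])

```text
clock: 4.35
eef_pos: [629.0, 170.0, 85.7]
eef_rot: [3.141, -0.0, 1.666]
wrist_force: [-2.3, -1.1, 5.0]
finger_gap: 0.7
finger_force: 2.4
```

step_arm(series=[0,0,-1,0,1,0,0,-1,0,1,0,0,0,0,1,0,0,0,0,1])

```text
clock: 4.85
eef_pos: [629.2, 170.1, 85.1]
eef_rot: [3.14, -0.0, 1.666]
wrist_force: [-8.4, -2.0, 17.4]
finger_gap: 0.7
finger_force: 8.8
```

Hard stop reached (force rose to 17 N, tip at 60 mm). Now I'll release and go up.

step_arm(series=[0,0,3,0,1,0,0,4,0,1,0,0,5,0,1,0,0,6,0,1,0,0,8,0,1,0,0,10,0,1,0,0,20,0,1,0,0,30,0,1,25,15,30,0,1,40,30,0,0,1,0,0,0,0,1,0,0,0,0,1])

```text
clock: 6.35
eef_pos: [693.5, 214.7, 199.6]
eef_rot: [-3.141, 0.0, 1.666]
wrist_force: [-0.5, -1.5, -0.7]
finger_gap: 0.7
finger_force: 0.0
```

Run:
```python
from h import *
for n,(x0,y0) in dict(top=(240,150),side=(220,210)).items():
    im,d,i=cam(n); cv2.imwrite(f"pics/{n}2.png",im); np.save(n+"2.npy",d)
    cv2.imwrite(f"pics/{n}2c.png",cv2.resize(im[y0:y0+120,x0:x0+160],None,fx=5,fy=5,interpolation=cv2.INTER_CUBIC))
```

```text
(no output)
```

View pics/top2c.png

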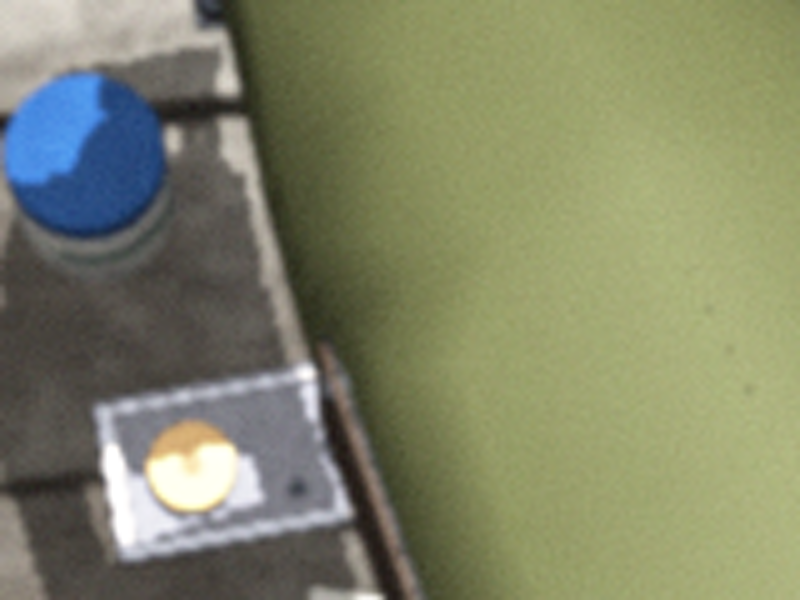

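View pics/side2c.png

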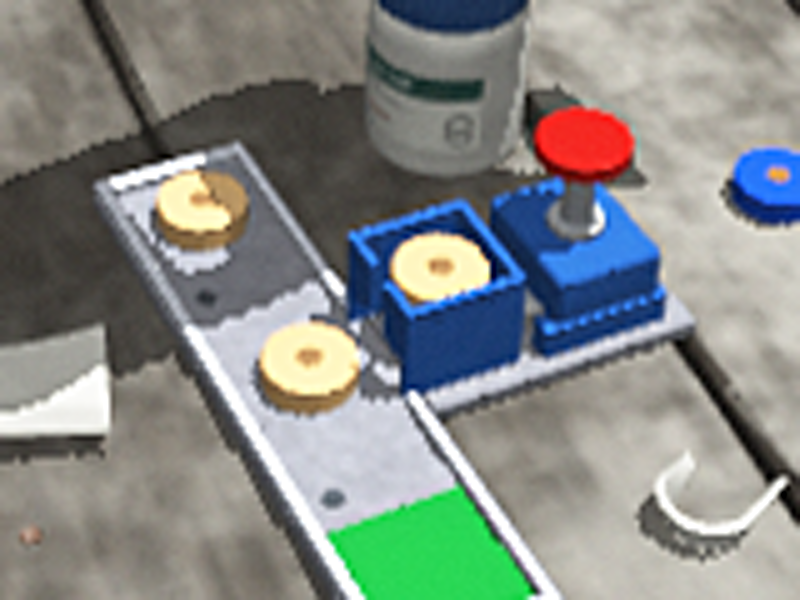

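The side crop (5x, offset 220,210) shows the plunger back up, the ejected disc's top centred at (309,352), the old disc at (203,200) and the stack dropped to one level lower. The arm hides most of the top view.

Run:
```python
from h import *
i=manip.camera_info("side"); o=np.array((549.1,162.5)); y=.093
for c in((309,352),(203,200)):
    p=world(i,(c[0]-2)/5+220,(c[1]-2)/5+210,z=20)[:2]; print(p,R2(y).T@(p-o))
for l in((-34,40),(-34,-70),(-32,-69),(0,1)): print(l,o+R2(y)@l)
```

```text
[522.30991917 163.45947468] [-26.58520803   3.44321603]
[511.8533005  255.87124138] [-28.41472865  96.42670033]
(-34, 40) [511.53228712 199.16970069]
(-34, -70) [521.74754695  89.64505293]
(-32, -69) [523.64603818  90.82646355]
(0, 1) [549.007134   163.49567862]
```

step_arm(series=[-22.3,-1.1,0,0,1,-22.3,-1.1,0,0,1,-22.3,-1.1,0,0,1,-22.3,-1.1,0,0,1,-22.3,-1.1,0,0,1,-22.3,-1.1,0,0,1,-22.3,-1.1,0,0,1,-22.3,-1.1,0,0,1,0,0,-22,0,1,0,0,-22,0,1,0,0,-22,0,1,0,0,-22,0,1,0,0,-22,0,1,0,0,-22,0,1,0,0,0,0,1,0,0,0,0,1])

```text
clock: 8.45
eef_pos: [515.8, 206.1, 68.8]
eef_rot: [3.14, -0.0, 1.666]
wrist_force: [0.6, -0.9, -0.2]
finger_gap: 0.9
finger_force: 0.0
```

Run:
```python
from h import *
for n,(x0,y0) in dict(side=(220,210)).items():
    im,d,i=cam(n)
    cv2.imwrite(f"pics/{n}3c.png",cv2.resize(im[y0:y0+120,x0:x0+160],None,fx=5,fy=5,interpolation=cv2.INTER_CUBIC))
```

```text
(no output)
```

View pics/side3c.png

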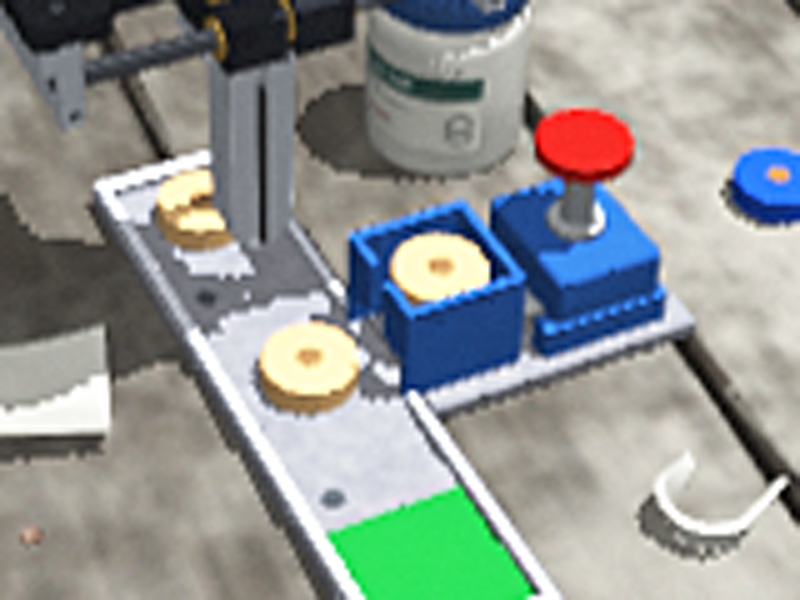

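The fingers stand closed between the old disc and the ejected one, tips at crop (255,240), clear of both. I'll lower them and push.

step_arm(series=[0,0,-8,0,1,0,0,-8,0,1,0,0,-8,0,1,0,0,-7,0,1,0,0,0,0,1])

```text
clock: 9.12
eef_pos: [515.2, 206.1, 35.8]
eef_rot: [-3.14, 0.0, 1.666]
wrist_force: [-0.4, 1.2, -0.8]
finger_gap: 0.7
finger_force: 0.0
```

step_arm(series=[0.46,-5,1,0,1,0.46,-5,0,0,1,0.46,-5,0,0,1,0.46,-5,0,0,1,0.46,-5,0,0,1,0.46,-5,0,0,1,0.46,-5,0,0,1,0.46,-5,0,0,1,0.46,-5,0,0,1,0.46,-5,0,0,1,0.46,-5,0,0,1,0.46,-5,0,0,1,0.46,-5,0,0,1,0.46,-5,0,0,1,0.46,-5,0,0,1,0.46,-5,0,0,1,0.46,-5,0,0,1,0.46,-5,0,0,1,0.46,-5,0,0,1,0,0,0,0,1])

```text
clock: 11.62
eef_pos: [524.3, 110.9, 37.5]
eef_rot: [-3.142, 0.0, 1.665]
wrist_force: [-0.1, -0.1, 0.4]
finger_gap: 0.5
finger_force: 0.0
```

Run:
```python
from h import *
im,d,i=cam("side")
cv2.imwrite("pics/side4c.png",cv2.resize(im[240:360,220:380],None,fx=5,fy=5,interpolation=cv2.INTER_CUBIC))
```

```text
(no output)
```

View pics/side4c.png

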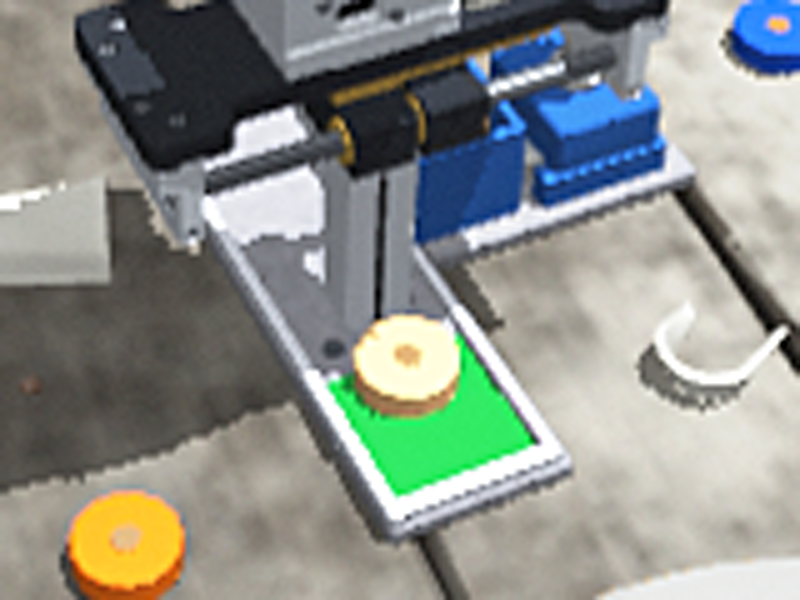

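The disc is being pushed straight along the deck. Its top centre is at crop (407,353), partly on the pad.

Run:
```python
from h import *
i=manip.camera_info("side"); o=np.array((549.1,162.5)); y=.093
p=world(i,(407-2)/5+220,(353-2)/5+240,z=20)[:2]; print(p,R2(y).T@(p-o),R2(y).T@(np.array((524.3,110.9))-o))
```

```text
[528.96131759  85.04246298] [-27.24482694 -75.25261441] [-29.4847152  -49.07393982]
```

step_arm(series=[0.28,-3,0,0,1,0.28,-3,0,0,1,0.28,-3,0,0,1,0.28,-3,0,0,1,0.28,-3,0,0,1,0.28,-3,0,0,1,0.28,-3,0,0,1,0,0,0,0,1,0,0,0,0,1,-0.3,4,0,0,1,-0.6,8,0,0,1,0,0,5,0,1,0,0,15,0,1,0,0,25,0,1,0,0,40,0,1,0,0,40,0,1,0,40,30,0,1,0,50,0,0,1,0,0,0,0,1,0,0,0,0,1])

```text
clock: 14.18
eef_pos: [525.3, 191.8, 192.9]
eef_rot: [3.141, 0.0, 1.666]
wrist_force: [-0.6, -0.5, 0.0]
finger_gap: 0.5
finger_force: 0.0
```

Run:
```python
from h import *
im,d,i=cam("side")
cv2.imwrite("pics/side5c.png",cv2.resize(im[240:360,220:380],None,fx=5,fy=5,interpolation=cv2.INTER_CUBIC))
```

```text
(no output)
```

View pics/side5c.png

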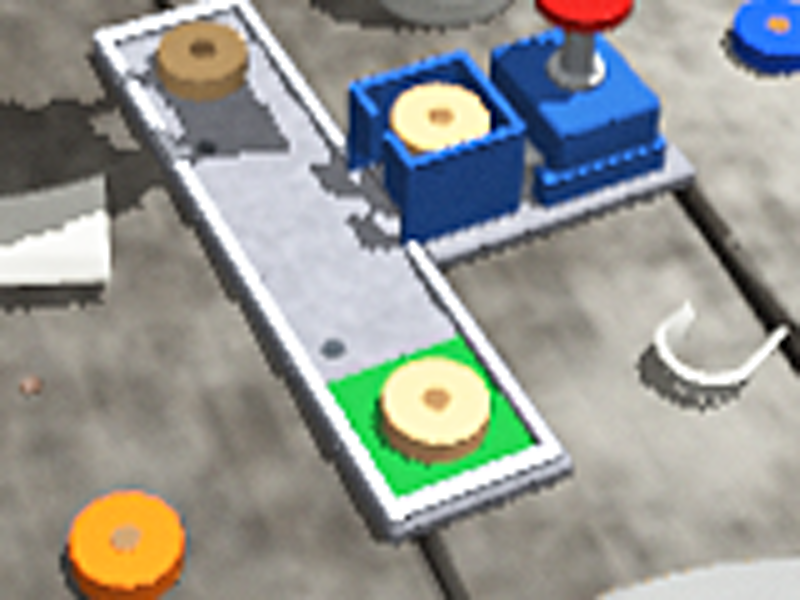

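The disc lies wholly on the pad, with its top centre at crop (436,397). The old disc, stack, plunger and bystanders look in place. I'll run one numeric check and then hand in.

Run:
```python
from h import *
i=manip.camera_info("side"); o=np.array((549.1,162.5))
p=world(i,(436-2)/5+220,(397-2)/5+240,z=20)[:2]; l=R2(.093).T@(p-o); print(l)
if abs(l[1]+96)<6 and abs(l[0]+29)<9: print(manip.sign_off())
```

```text
[-27.28767542 -96.26099845]
the job is handed in; nothing more can be done
None
```

I pressed the plunger fully once and it came back up; the ejected disc now lies wholly on the green pad, about 2 mm from its centre, with nothing else visibly moved, and I have handed the job in.

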